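# Drive the stuck cork bung out of the bung press

### The job

A cork bung is stuck in the little wooden press. Take the muddler from its rest, feel its slim end into the slot in the brass plate, whose side position is not exactly known, and gently push the bung out of the far end so that it drops into the orange cup there; touch the bung and that cup with nothing but the muddler and bung, and leave the cup standing where it is. Then lay the muddler back in its rest the way it lay, and leave everything else alone.

Things in the scene. Friction and masses are not known exactly. Their poses are not given: they have to be found in the camera images.
- muddler: Wooden muddler, 190 mm long, 60 g, lying level in its rest. Its x axis runs along it to the slim end. Origin on its axis at the place to grip, 45 mm above the table while in the rest. Slim part 14 mm across, from the flat tip (rounded 0.5 mm) 115 mm ahead of the origin to 15 mm behind it; then the head, 26 mm across, to 75 mm behind. Balances 8 mm behind the origin. Pushed hard and often it pitches in the fingers.
- muddler_tip (a point): Centre of the muddler's flat slim tip, 115 mm from its origin.
- rest: Fixed pale wooden rest, 170 x 56 mm base 10 mm thick, with two V-notched posts, each 12 mm thick, 75 mm ahead (notch for the slim part) and 50 mm behind (notch for the head) of its origin along its x axis. Highest point 50 mm. Origin on the table under the middle of the place to grip; x points the way the slim tip points.
- rest_mid (a point): Where the muddler's origin lies when it is in its rest, 45 mm above the table.
- rest_tip (a point): Where the muddler's tip lies when it is in its rest.
- press: Fixed wooden bung press. Its x axis is level and is the push direction; origin on the table under the entry face. Base x -35 to 35 mm, 100 mm wide, 14 mm thick. From entry to exit: brass plate, channel with the bung under a steel bridge with a sprung pad (121 mm high). More than 25 N of the muddler on press or bung does damage.
- press_mouth (a point): Middle of the entry face, 75 mm up, x = 0 of the press. Here stands a brass plate 50 x 50 mm, 10 mm thick along x, with an upright slot through its middle, 17 mm wide (along y) and 24 mm tall, centred 75 mm up. The plate slides sideways (press y) and was left anywhere up to 10 mm either side of this point, as only looking or feeling tells. It resists about 8 N sideways and stays put.
- press_exit (a point): Centre of the channel's far open end, 56 mm along press x from press_mouth, 75 mm up. The channel is square, open-topped, 41 mm wide, x 12 to 56 mm, its floor 55 mm and its walls 97 mm above the table. The bung can leave only at this end.
- bung: Cork bung, cylinder 40 mm across and 34 mm long, 25 g, origin at its centre, x along its axis. Starts clamped in the channel with its near face 3 to 7 mm behind the back of the brass plate. Pushing it takes steadily about 5 to 18 N; it lets go and tips out when its near face is 8 to 16 mm short of the channel's far end.
- catch_cup: Low orange ceramic cup, rim 92 mm across, 40 mm high, 250 g, loose, standing under the channel's far end. Origin at the centre of its underside.
- ice_bucket: Clear glass ice bucket with steel tongs clipped on its rim, 132 mm across, 220 mm high over the tongs. Origin under its centre.
- rum_bottle: Empty amber rum bottle, 74 mm across, 290 mm high. Origin under its centre.
- orange_cup: Taller spare orange cup, 80 mm across, 70 mm high. Origin under its centre.
- jigger: Stainless double-cone jigger, 48 mm across, 85 mm high. Origin under its centre.
- shaker: Steel cocktail shaker, 84 mm across, 195 mm high. Origin under its centre.
- lime_bowl: White fruit bowl, 140 mm across, 50 mm high. Origin under its centre.
- coasters: Stack of cork coasters, 96 mm across, 30 mm high. Origin under its centre.
There are look-alikes about, which are no part of the job. Of the things that look like the muddler, the smallest one is meant.

How it is judged:
By the outcome, as a careful person would: the job done as asked, in the order asked, and still so for the second after the job is handed in, with the robot touching nothing.
It also fails if it takes over 72 s, if anything falls off the work surface, if the arm or the gripper's body presses on something with over 40 N, if the wrist force passes 120 N, or if a joint passes its speed limit or range.

### The arm

A 6-joint arm with a two-finger parallel gripper is mounted at the origin on the work surface. World frame = base frame: x ahead of the robot, y to its left, z up, the work surface at z = 0. Lengths are in m, angles in rad, forces in N, time in s.
With the tool pointing down it reaches from about 0.35 to 0.925 m from the base axis. Payload 6.4 kg.
Tool frame: the origin (TCP) lies on the centre line of the jaws, within the pads' length; the fingertips stand 17 mm ahead of it and the grasp point (between the pads) lies 2 mm behind it; z points along the fingers, y is the line along which they close (so a half turn about z gives the same grasp; the last joint's range is limited). The gripper opens to 94 mm and grips with 3 to 60 N. Pads are 16 mm wide; open, the fingers measure 119 mm over their backs; the gripper's body (75 mm by 177 mm) begins 78 mm behind the grasp point.
Start: joints at [-1.425, 0.245, 1.558, -0, 1.339, -0.174], TCP at [0.204, -0.617, 0.222] pointing down, gripper open.
Joint ranges: [-3.13, 3.13], [-1.02, 2.26], [0.13, 2.54], [-0.95, 4.09], [0.21, 2.88], [-2.74, 2.74]. Speed limits (rad/s): [2.57, 2.57, 3.14, 3.14, 3.14, 3.14].

### API

Orientations are given as a rotation vector (axis times angle).
In Python, from bench import * gives the robot as it stands.
- The arm moves only by the tool move_arm, never from a script. Its argument "commands" is a list of rows, each an object with "linear": the shift along the tool's x, y, z in units of 0.05 m (1.0 is 0.05 m), a list of three; "rot": the turn, a rotation vector about the tool's x, y, z in units of 6 degrees (1.0 is 6 degrees), a list of three; "jaw": the closure, from -1 (fully open) to 1 (shut). In form: [{"linear": [dx, dy, dz], "rot": [ax, ay, az], "jaw": jaw}, ...]. A call has 1 to 12 rows; each row shifts and turns the commanded pose from where the row before left it, along the tool's axes as they then stand; what a row does not reach is not made up. A row lasts 1/10 s, in which the tool goes at most 50 mm and 8.59 degrees, less where a joint would pass 70% of its speed; a pose out of reach is approached as far as the arm can. A call with a number of a shift or a turn outside -1 to 1 is refused whole. A call with a gripper value outside its range is refused whole. The fingers move at their own pace and stop on an object; "grip_force" is the grip in N (left out, the last holds). Time passes only in rows, so rows that do not move let the fingers close. It gives the time, the measured TCP pose, the force, the opening and the grip force at its end, in the units of the state.
- get_obs(): the state, without advancing time (a new reading comes with each control period).
- get_image(name): name is "scene" or "top" or "wrist"; returns a dict with "frame" (384x512x3 uint8, blue, green, red), "range_z" (384x512 float32, m along the optical axis (not along the pixel's ray), 0 where there is no reading), "fx", "fy", "cx", "cy" (pixels), "k1" (the pictures are not rectified: a ray, as slopes to the right and down, at radius r is drawn at 1 + k1 r^2 times it, then the intrinsics apply), "rvec" (rotation vector, rad) and "tvec" (3), from world to camera coordinates, as OpenCV has them; the wrist camera has in their place "T_tool_cam" (4x4, takes a point from camera to tool coordinates, whose origin is the TCP and whose axes are the flange's). Camera axes: x right, y down, z forward; pixel columns grow to the right and rows downward; lengths in m; the calibration is good to about 2 mm. A picture is of the moment at which its call begins: read the wrist's pose just before it.
- close_job(): hands the job in; it is judged then, once.
The state is a dict: "t": time; "qpos": joint angles; "joint_velocities": joint speeds; "tau": joint torques, N m; "position": TCP position; "ee_rot": TCP orientation; "wrist_force": force on the tool from outside, world axes, zero at the start; "wrist_torque": the same for the moment, N m; "finger_gap": opening from 0.0 (shut) to 1.0 (fully open); "gripper_force": force on a finger pad.
Only numpy, scipy, OpenCV 4.12 (cv2) and the standard library are available. Lean on these libraries where they do the work, as an engineer would, in place of code of your own. Each camera call takes 0.05 s, during which the arm holds its last target. There are 200 camera calls.

## Working session

There is one attempt and no reset: what is moved stays moved. The work goes in short steps, Python scripts to look and compute and a tool call to move; the robot and the scene stay as the last step left them, time stands still between calls to the robot, and variables do not carry over. Pictures are saved under pics/ and viewed, at most 10 in all, crops included, and the job is handed in when it is done.

Besides the shell and the picture viewer there is one more tool, called after ">>>" by a JSON object that holds its "name" and its "arguments". move_arm: Moves the arm, as the interface text tells. Shifts and turns lie within -1 to 1; 1 stands for 0.05 m of shift or 6 degrees of turn. Its arguments: {"type":"object","properties":{"commands":{"type":"array"},"grip_force":{"type":"number"}},"required":["commands"]}

```bash
mkdir -p pics; ls
cat > h.py <<'E'
from bench import *
import numpy as np, cv2, pickle
from scipy.spatial.transform import Rotation as R
def cam(name):
    o=get_obs(); im=get_image(name)
    if name=='wrist':
        T=np.eye(4);T[:3,:3]=R.from_rotvec(o['ee_rot']).as_matrix();T[:3,3]=o['position']
        im['Twc']=T@np.array(im['T_tool_cam'])
    else:
        C=np.eye(4);C[:3,:3]=R.from_rotvec(np.ravel(im['rvec'])).as_matrix();C[:3,3]=np.ravel(im['tvec']);im['Twc']=np.linalg.inv(C)
    pickle.dump(im,open(name+'.pkl','wb'))
    return im
def rays(im,uv):
    uv=np.atleast_2d(np.array(uv,float))
    d=np.stack([(uv[:,0]-im['cx'])/im['fx'],(uv[:,1]-im['cy'])/im['fy']],1)
    s=d.copy()
    for _ in range(10): s=d/(1+im['k1']*(s**2).sum(1,keepdims=True))
    return np.c_[s,np.ones(len(s))]
def onplane(im,uv,z):
    r=rays(im,uv)@im['Twc'][:3,:3].T; o=im['Twc'][:3,3]
    return o+r*((z-o[2])/r[:,2])[:,None]
def bydepth(im,uv):
    uv=np.atleast_2d(np.array(uv)); z=im['range_z'][uv[:,1].astype(int),uv[:,0].astype(int)]
    return (rays(im,uv)*z[:,None])@im['Twc'][:3,:3].T+im['Twc'][:3,3]
def cloud(im):
    v,u=np.mgrid[:384,:512]; return bydepth(im,np.c_[u.ravel(),v.ravel()]).reshape(384,512,3)
E
python3 - <<'E'
from h import *
for n in('scene','top'):
    im=cam(n); cv2.imwrite(f'pics/{n}0.png',im['frame']); print(n,im['Twc'].round(3).tolist(),im['fx'],(im['range_z']>0).mean())
o=get_obs();print({k:np.round(v,3).tolist() for k,v in o.items()})
E
```

```text
pics
scene [[0.785, 0.444, -0.431, 1.007], [0.619, -0.558, 0.553, -0.63], [0.005, -0.701, -0.713, 0.925], [0.0, 0.0, 0.0, 1.0]] 360.5245646474321 0.9959004720052084
top [[0.009, -0.998, 0.059, 0.431], [-1.0, -0.009, -0.004, 0.02], [0.005, -0.059, -0.998, 1.311], [0.0, 0.0, 0.0, 1.0]] 362.44666059916403 0.9958445231119791
{'t': 0.1, 'qpos': [-1.425, 0.246, 1.559, 0.0, 1.339, -0.174], 'joint_velocities': [-0.0, -0.001, -0.002, -0.0, -0.0, -0.0], 'tau': [-0.0, -41.692, -31.553, 0.069, 0.031, -0.0], 'position': [0.204, -0.617, 0.221], 'ee_rot': [-3.1, -0.5, -0.0], 'wrist_force': [-0.309, 0.016, 0.009], 'wrist_torque': [-0.058, -0.04, -0.058], 'gripper_force': 0.0, 'finger_gap': 1.0}
```

View pics/scene0.png

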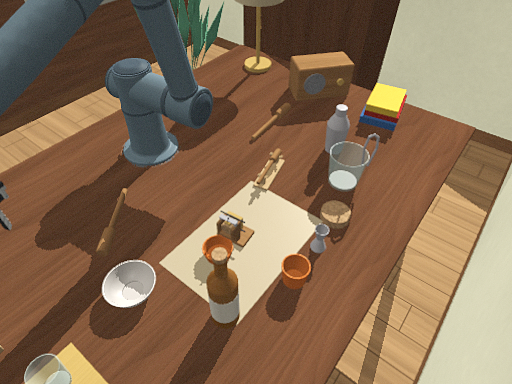

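View pics/top0.png

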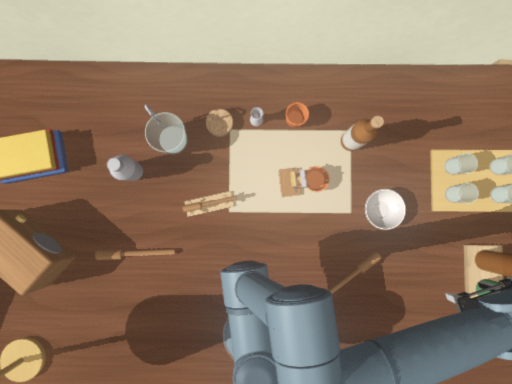

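The scene view shows the rest with the small muddler at about (268,170), the press at (235,228) and the catch cup at (217,247). The top view has the rest at (210,203), the press at (295,180) and the cup at (316,178). The two larger muddlers lying loose on the table are look-alikes.

Run:
```python
from h import *
t=pickle.load(open('top.pkl','rb'));s=pickle.load(open('scene.pkl','rb'))
a=cv2.resize(t['frame'][150:230,175:345],None,fx=4.6,fy=4.6,interpolation=2)[:300,:782]
b=cv2.resize(s['frame'][140:275,195:295],None,fx=2.2,fy=2.2,interpolation=2)
c=np.zeros((600,790,3),np.uint8);c[:a.shape[0],:782]=a
c[a.shape[0]:a.shape[0]+b.shape[0],:b.shape[1]]=b[:600-a.shape[0]]
cv2.imwrite('pics/crop.png',c)
P=cloud(t)
X=P[150:230,175:345].reshape(-1,3)
for n,(r,cc) in dict(rest=((185,220),(178,258)),press=((160,200),(275,330))).items():
    Q=P[r[0]:r[1],cc[0]:cc[1]].reshape(-1,3);Q=Q[np.isfinite(Q).all(1)]
    for lo,hi in((.02,.06),(.035,.065),(.06,.09),(.09,.105),(.105,.14)):
        q=Q[(Q[:,2]>lo)&(Q[:,2]<hi)]
        if len(q)>4:
            m=q[:,:2].mean(0);w,v=np.linalg.eigh(np.cov((q[:,:2]-m).T));print(n,lo,hi,len(q),m.round(4),v[:,1].round(3),np.sqrt(w).round(4),q[:,2].max().round(3), np.ptp((q[:,:2]-m)@v[:,1]).round(3))
hsv=cv2.cvtColor(t['frame'],cv2.COLOR_BGR2HSV)
m=((hsv[...,0]<14)&(hsv[...,1]>170)&(hsv[...,2]>120)).astype(np.uint8)
for k in cv2.findContours(m,0,2)[0]:
    if cv2.contourArea(k)>40:
        x,y=cv2.minEnclosingCircle(k)[0];print('orange',x,y,cv2.contourArea(k),onplane(t,[x,y],.04).round(4), onplane(t,[x,y],.07).round(4))
for n,uv in dict(bottle=(366,132),jig=(257,116),coast=(219,122),bucket=(166,132),bowl=(385,209)).items(): print(n,onplane(t,uv,.1).round(3))
```

```text
rest 0.02 0.06 312 [0.4571 0.1773] [-0.227  0.974] [0.0086 0.0568] 0.06 0.189
rest 0.035 0.065 324 [0.4568 0.1789] [-0.226  0.974] [0.0083 0.0565] 0.065 0.189
rest 0.06 0.09 14 [0.4462 0.2227] [-0.239  0.971] [0.0032 0.0147] 0.065 0.053
press 0.02 0.06 182 [ 0.549  -0.2067] [-0.265  0.964] [0.0299 0.0402] 0.06 0.171
press 0.035 0.065 111 [ 0.545  -0.1938] [-0.212  0.977] [0.0296 0.0464] 0.065 0.138
press 0.06 0.09 55 [ 0.5403 -0.134 ] [-0.88  -0.475] [0.0152 0.0186] 0.09 0.076
press 0.09 0.105 152 [ 0.5425 -0.1347] [-0.969 -0.247] [0.0162 0.0187] 0.105 0.078
press 0.105 0.14 73 [ 0.5431 -0.1484] [-0.993 -0.122] [0.0042 0.0163] 0.126 0.055
bottle [[ 0.703 -0.364  0.1  ]]
jig [[0.754 0.004 0.1  ]]
coast [[0.732 0.132 0.1  ]]
bucket [[0.696 0.31  0.1  ]]
bowl [[ 0.444 -0.425  0.1  ]]
```

View pics/crop.png

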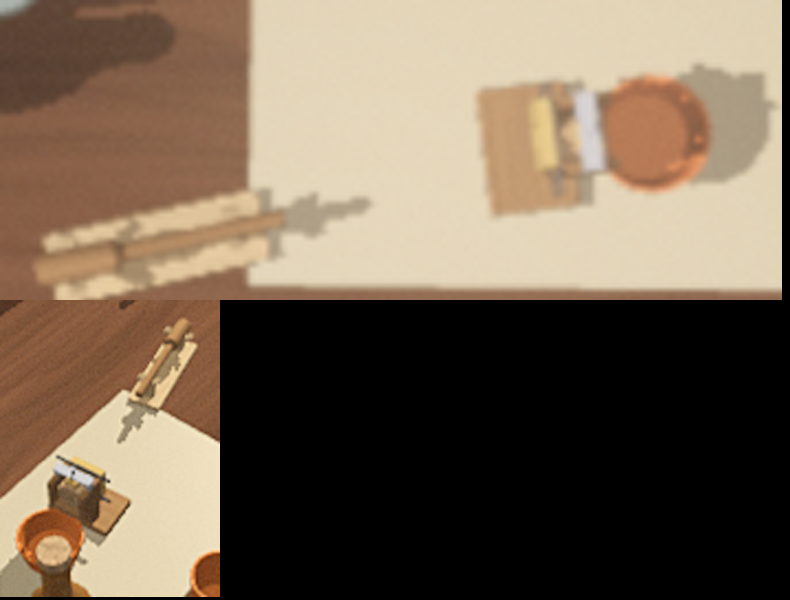

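The top crop shows the muddler with its head at crop (45,268) and its slim tip at (285,218), so it points right, towards −y. The brass plate is at crop (545,132), the bridge at (590,130) and the catch cup at (655,132). The push direction is therefore about −y.

```bash
cat >> h.py <<'E'
def down(xdir):
    x=np.r_[np.array(xdir)[:2],0];x/=np.linalg.norm(x);z=np.array([0,0,-1.]);return np.c_[x,np.cross(z,x),z]
def plan(p,Rm=None):
    """rotation vector (units of 6deg) in tool frame, then shift units in the tool axes after the turn"""
    o=get_obs();R0=R.from_rotvec(o['ee_rot']).as_matrix();Rm=R0 if Rm is None else Rm
    rv=R.from_matrix(R0.T@Rm).as_rotvec(degrees=True)/6
    dp=np.array(p)-o['position'];print('rot units',rv.round(2),'| shift in final axes',(Rm.T@dp/.05).round(3),'| in present axes',(R0.T@dp/.05).round(3))
E
python3 - <<'E'
from h import *
o=get_obs();print(R.from_rotvec(o['ee_rot']).as_matrix().round(3))
w=cam('wrist');print(np.array(w['T_tool_cam']).round(3).tolist(),w['fx'],w['k1'])
t=pickle.load(open('top.pkl','rb'))
hsv=cv2.cvtColor(t['frame'],cv2.COLOR_BGR2HSV)
# muddler crop end points
K=lambda x,y:(175+x/4.6,150+y/4.6)
tip=onplane(t,K(285,218),.045)[0];head=onplane(t,K(38,270),.05)[0];print(tip,head,np.linalg.norm(tip-head))
d=(tip-head)[:2];d/=np.linalg.norm(d);print('d',d,'mid',tip[:2]-.115*d)
pl=onplane(t,[K(533,97),K(558,168),K(533,168),K(558,97)],.1);print('plate top corners',pl.round(4))
print('cup',onplane(t,K(655,133),.04), 'base corners',onplane(t,[K(478,90),K(492,214)],.014))
plan([.4,-.2,.35],down(d));plan([.4,-.2,.35],down(-d))
E
```

```text
[[ 0.949  0.314 -0.   ]
 [ 0.314 -0.949  0.002]
 [ 0.    -0.002 -1.   ]]
[[-0.001, -0.97, -0.245, 0.071], [1.0, -0.001, 0.001, 0.0], [-0.001, -0.245, 0.97, -0.163], [0.0, 0.0, 0.0, 1.0]] 344.1353916424846 -0.0952743946125515
[0.48009487 0.07041943 0.045     ] [0.438954   0.25589302 0.05      ] 0.19004742412195097
d [ 0.2165518  -0.97627113] mid [0.45519141 0.18269061]
plate top corners [[ 0.568  -0.1117  0.1   ]
 [ 0.5163 -0.1301  0.1   ]
 [ 0.5161 -0.1119  0.1   ]
 [ 0.5682 -0.13    0.1   ]]
cup [[ 0.54802603 -0.21167066  0.04      ]] base corners [[ 0.58286886 -0.07808248  0.014     ]
 [ 0.48592964 -0.0894714   0.014     ]]
rot units [-1.000e-02  1.000e-02  1.597e+01] | shift in final axes [-7.287 -5.625 -2.567] | in present axes [ 6.336 -6.683 -2.556]
rot units [-1.000e-02 -1.000e-02 -1.403e+01] | shift in final axes [ 7.287  5.625 -2.567] | in present axes [ 6.336 -6.683 -2.556]
```

>>> {"name": "move_arm", "arguments": {"commands": [{"linear": [0, 0, -1], "rot": [0, 0, 0], "jaw": -1}, {"linear": [0, 0, -1], "rot": [0, 0, 0], "jaw": -1}, {"linear": [0, 0, -0.5], "rot": [0, 0, -1], "jaw": -1}, {"linear": [0, 0, 0], "rot": [0, 0, -1], "jaw": -1}, {"linear": [0, 0, 0], "rot": [0, 0, -1], "jaw": -1}, {"linear": [0, 0, 0], "rot": [0, 0, -1], "jaw": -1}, {"linear": [0, 0, 0], "rot": [0, 0, -1], "jaw": -1}, {"linear": [0, 0, 0], "rot": [0, 0, -1], "jaw": -1}, {"linear": [0, 0, 0], "rot": [0, 0, -1], "jaw": -1}, {"linear": [0, 0, 0], "rot": [0, 0, -1], "jaw": -1}, {"linear": [0, 0, 0], "rot": [0, 0, -1], "jaw": -1}, {"linear": [0, 0, 0], "rot": [0, 0, -1], "jaw": -1}]}}

```text
t: 1.35
position: [0.2043, -0.6169, 0.347]
ee_rot: [-2.431, -1.989, -0.001]
wrist_force: [0.3, 1.2, 0.2]
finger_gap: 0.999
gripper_force: 0.0
```

Run:
```python
from h import *
print(get_obs()['position'],get_obs()['qpos'].__repr__())
plan([.42,-.25,.34],down([-.12,.993]));plan([.535,-.04,.34],down([-.12,.993]))
```

```text
[ 0.20433692 -0.61688125  0.34696571] array([-1.42506907e+00,  1.74261159e-01,  1.41544154e+00, -2.85634523e-05,
        1.55271546e+00, -1.22561302e+00])
rot units [-0.   -0.01 -3.05] | shift in final axes [6.767 5.162 0.139] | in present axes [8.047 2.774 0.145]
rot units [-0.   -0.01 -3.05] | shift in final axes [10.661  7.95   0.139] | in present axes [12.619  4.196  0.148]
```

>>> {"name": "move_arm", "arguments": {"commands": [{"linear": [0, 0, 0], "rot": [0, 0, -1], "jaw": -1}, {"linear": [0, 0, 0], "rot": [0, 0, -1], "jaw": -1}, {"linear": [0.76, 0.57, 0], "rot": [0, 0, -0.05], "jaw": -1}, {"linear": [0.76, 0.57, 0], "rot": [0, 0, -1], "jaw": -1}, {"linear": [0.76, 0.57, 0], "rot": [0, 0, 0], "jaw": -1}, {"linear": [0.76, 0.57, 0], "rot": [0, 0, 0], "jaw": -1}, {"linear": [0.76, 0.57, 0], "rot": [0, 0, 0], "jaw": -1}, {"linear": [0.76, 0.57, 0], "rot": [0, 0, 0], "jaw": -1}, {"linear": [0.76, 0.57, 0], "rot": [0, 0, 0], "jaw": -1}, {"linear": [0.76, 0.57, 0], "rot": [0, 0, 0], "jaw": -1}, {"linear": [0.76, 0.57, 0], "rot": [0, 0, 0], "jaw": -1}, {"linear": [0.76, 0.57, 0], "rot": [0, 0, 0], "jaw": -1}]}}

```text
t: 2.55
position: [0.4526, -0.2104, 0.3473]
ee_rot: [2.09, 2.346, 0.0]
wrist_force: [0.1, -0.3, -0.6]
finger_gap: 1.003
gripper_force: 0.0
```

Run:
```python
from h import *
print(get_obs()['position'],get_obs()['qpos'].__repr__())
plan([.535,-.04,.14],down([-.12,.993]))
```

```text
[ 0.45262923 -0.21039355  0.34733652] array([-6.62679943e-01, -1.95324820e-01,  1.78151150e+00,  3.39020712e-05,
        1.55528243e+00, -7.78058305e-01])
rot units [ 0.    0.   -0.05] | shift in final axes [3.186 2.044 4.147] | in present axes [3.196 2.028 4.147]
```

>>> {"name": "move_arm", "arguments": {"commands": [{"linear": [0.8, 0.5, 0], "rot": [0, 0, 0], "jaw": -1}, {"linear": [0.8, 0.5, 0], "rot": [0, 0, 0], "jaw": -1}, {"linear": [0.8, 0.5, 0.5], "rot": [0, 0, 0], "jaw": -1}, {"linear": [0.75, 0.5, 0.8], "rot": [0, 0, 0], "jaw": -1}, {"linear": [0, 0, 1], "rot": [0, 0, 0], "jaw": -1}, {"linear": [0, 0, 1], "rot": [0, 0, 0], "jaw": -1}, {"linear": [0, 0, 0.8], "rot": [0, 0, 0], "jaw": -1}, {"linear": [0, 0, 0], "rot": [0, 0, 0], "jaw": -1}]}}

```text
t: 3.35
position: [0.524, -0.0523, 0.1445]
ee_rot: [-2.081, -2.337, 0.008]
wrist_force: [-0.8, 0.1, -0.4]
finger_gap: 0.996
gripper_force: 0.0
```

Run:
```python
from h import *
w=cam('wrist');print(get_obs()['position'],get_obs()['ee_rot'])
cv2.imwrite('pics/w1.png',cv2.resize(w['frame'],(768,576),interpolation=2))
pickle.dump(w,open('w1.pkl','wb'))
```

```text
[ 0.52657657 -0.05319551  0.14846718] [-2.08547499 -2.34185561  0.00395347]
```

View pics/w1.png

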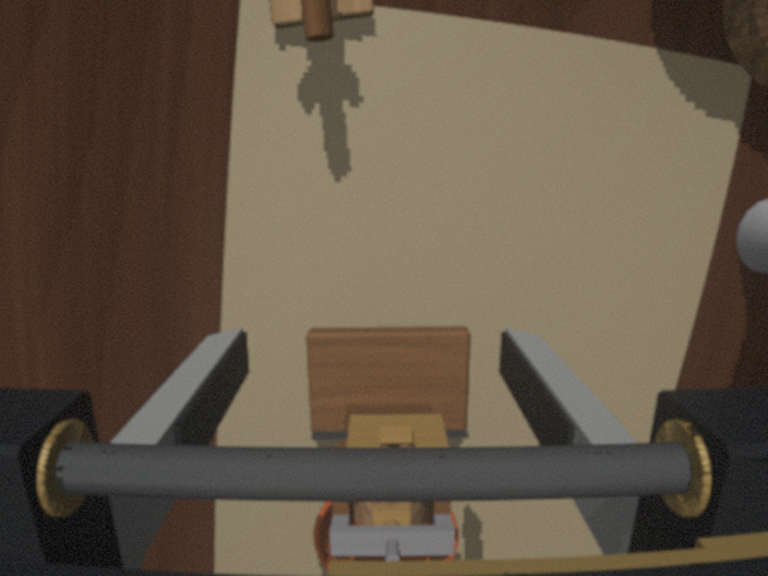

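The wrist view shows the press base's near edge from (308,328) to (469,328). The plate's face spans x 347–447 at y 415–450, with the slot at x 380–412, y 427–445. A gripper bar hides the plate's top. The muddler's tip is at (318,38).

Run:
```python
from h import *
w=pickle.load(open('w1.pkl','rb'));f=w['frame'].astype(int)
g=f.sum(2)
for r in (220,230,240): print(r,'base',g[r,200:318:1][:12],g[r,306:318])
for r in range(277,299,2):
    print(r,(f[r,226:304,2]-f[r,226:304,0]).tolist())
print(w['range_z'][290,226:304].round(3).tolist())
```

```text
220 base [386 377 378 375 362 321 278 261 232 237 244 236] [265 276 269 249 253 267 309 347 367 382 372 373]
230 base [376 371 376 347 308 258 243 237 237 233 235 239] [236 262 243 255 257 229 240 280 342 367 375 375]
240 base [382 373 361 366 320 270 244 249 247 253 261 261] [257 266 262 251 253 234 260 334 361 375 370 367]
277 [53, 54, 53, 48, 48, 47, 49, 54, 62, 64, 64, 65, 64, 65, 63, 64, 66, 63, 63, 65, 65, 63, 65, 65, 60, 65, 64, 63, 67, 61, 66, 65, 62, 65, 62, 63, 66, 65, 66, 65, 63, 66, 68, 64, 66, 66, 65, 63, 65, 63, 65, 66, 64, 67, 64, 63, 65, 66, 64, 66, 64, 64, 65, 63, 65, 66, 65, 64, 57, 53, 50, 51, 50, 52, 53, 53, 53, 51]
279 [49, 52, 50, 50, 45, 42, 49, 56, 66, 67, 67, 64, 68, 67, 67, 65, 67, 66, 64, 69, 67, 65, 68, 66, 66, 67, 67, 66, 66, 67, 67, 66, 65, 67, 67, 66, 66, 66, 65, 65, 66, 67, 66, 68, 69, 67, 65, 64, 68, 66, 65, 65, 65, 65, 65, 64, 66, 65, 67, 66, 65, 66, 67, 62, 66, 68, 68, 65, 60, 54, 48, 48, 52, 47, 49, 49, 50, 48]
281 [52, 52, 53, 47, 44, 44, 53, 59, 65, 68, 66, 67, 66, 67, 65, 66, 65, 67, 68, 66, 65, 68, 67, 67, 65, 66, 67, 66, 66, 69, 65, 65, 65, 66
[... 3587 characters left out ...]
2328, 0.2709999978542328, 0.2709999978542328, 0.2720000147819519, 0.2709999978542328, 0.2709999978542328, 0.2619999945163727, 0.25999999046325684, 0.25999999046325684, 0.2590000033378601, 0.25999999046325684, 0.2590000033378601, 0.25999999046325684, 0.2590000033378601, 0.25999999046325684, 0.257999986410141, 0.26100000739097595, 0.2590000033378601, 0.2590000033378601, 0.2590000033378601, 0.2590000033378601, 0.25999999046325684, 0.2590000033378601, 0.25999999046325684, 0.2590000033378601, 0.25999999046325684, 0.25999999046325684, 0.2590000033378601, 0.25999999046325684, 0.27799999713897705, 0.27799999713897705, 0.27799999713897705, 0.27799999713897705, 0.2770000100135803, 0.27900001406669617]
```

Run:
```python
from h import *
w=pickle.load(open('w1.pkl','rb'));P=cloud(w)
# base front edge from left/right corners and base sides
for z,pts in ((.014,[(205.2,220),(318-4.7,220),(204.3,235),(313.9,235)]),):
    q=onplane(w,pts,z);print(q.round(4),np.linalg.norm(q[0]-q[1]),((q[0]+q[1])/2).round(4),((q[2]+q[3])/2).round(4)); e=q[1]-q[0]; print('y axis', e/np.linalg.norm(e))
for uv in ((264,290),(264,291),(240,285),(290,285)): print(uv,bydepth(w,uv).round(4))
q=P[279:293,234:296].reshape(-1,3);q=q[(q[:,2]>.052)&(q[:,2]<.11)]
# plate face line fit y=a+b x among face points
k=np.r_[P[282:291,234:250].reshape(-1,3),P[282:291,278:294].reshape(-1,3)]
b=np.polyfit(k[:,0],k[:,1],1);print('face slope',b, k[:,2].min(),k[:,2].max())
print('slot centre ray at z=.065:',onplane(w,[(252.6,291),(274.7,291),(231.6,290),(297.2,290)],.066).round(4))
m=pickle.load(open('top.pkl','rb'))
# muddler tip seen in wrist
print('tip',onplane(w,(212,25),.045).round(4))
plan([.455,.183,.2],down([-.2166,.976]))
plan([.455+.2166*.0,.183,.2],down([-.2166,.976]))
```

```text
[[ 0.4866 -0.0881  0.014 ]
 [ 0.5834 -0.0766  0.014 ]
 [ 0.4869 -0.1026  0.014 ]
 [ 0.5863 -0.0908  0.014 ]] 0.09746451415209184 [ 0.535  -0.0824  0.014 ] [ 0.5366 -0.0967  0.014 ]
y axis [0.99304829 0.11770763 0.        ]
(264, 290) [[ 0.5429 -0.1229  0.0644]]
(264, 291) [[ 0.543  -0.1239  0.0642]]
(240, 285) [[ 0.5235 -0.1207  0.0645]]
(290, 285) [[ 0.5622 -0.1146  0.0672]]
face slope [ 0.13945925 -0.19329412] 0.05911930713039737 0.07528888941812387
slot centre ray at z=.065: [[ 0.5339 -0.124   0.066 ]
 [ 0.5512 -0.1219  0.066 ]
 [ 0.5174 -0.1251  0.066 ]
 [ 0.5687 -0.119   0.066 ]]
tip [[0.4816 0.0703 0.045 ]]
rot units [-0.05 -0.03 -0.98] | shift in final axes [ 4.922 -0.374 -1.031] | in present axes [ 4.86  -0.883 -1.013]
rot units [-0.05 -0.03 -0.98] | shift in final axes [ 4.922 -0.374 -1.031] | in present axes [ 4.86  -0.883 -1.013]
```

Run:
```python
from h import *
for i in range(4):
    o=get_obs();print(o['t'],o['position'].round(4),o['ee_rot'].round(4),np.abs(o['joint_velocities']).max()); w=cam('wrist')
d=w['frame'].astype(int);f=d[...,2]-d[...,0]
for r in (220,285,289,290,291): print(r,np.round(d[r,195:325].sum(1)).tolist() if r<250 else f[r,226:304].tolist())
plan([.455,.183,.2],down([-.2166,.976]))
```

```text
3.4 [ 0.5266 -0.0532  0.1485] [-2.0855 -2.3419  0.004 ] 0.086870541992192
3.45 [ 0.5286 -0.0539  0.1514] [-2.0892e+00 -2.3456e+00  3.0000e-04] 0.052689492274346134
3.5 [ 0.5299 -0.0544  0.1531] [2.0877e+00 2.3437e+00 2.1000e-03] 0.02517438415393441
3.55 [ 0.5304 -0.0546  0.1539] [2.0866 2.3425 0.0031] 0.010381364116342322
220 [347, 307, 262, 235, 239, 233, 231, 236, 241, 242, 235, 252, 232, 248, 231, 241, 228, 238, 229, 237, 231, 235, 231, 232, 238, 234, 224, 227, 234, 242, 244, 224, 239, 242, 236, 243, 231, 236, 241, 230, 237, 234, 235, 238, 233, 224, 239, 231, 230, 239, 230, 237, 242, 233, 234, 224, 225, 228, 225, 250, 241, 229, 239, 239, 227, 231, 236, 247, 234, 240, 238, 237, 233, 237, 244, 247, 240, 240, 232, 241, 245, 238, 240, 236, 246, 243, 233, 246, 248, 250, 238, 238, 242, 249, 259, 240, 246, 240, 246, 252, 234, 246, 248, 257, 250, 234, 224, 253, 318, 363, 369, 380, 367, 381, 371, 372, 369, 367, 364, 372, 371, 370, 372, 365, 372, 366, 369, 368, 373, 373]
285 [62, 65, 64, 63, 66, 65, 65, 65, 64, 64, 64, 66, 64, 65, 63, 63, 62, 54, 49, 42, 43, 49, 44, 45, 44, 42, 43, 41, 39, 
[... 562 characters left out ...]
65, 67, 66, 63, 63, 66, 64, 64, 61, 65, 61, 64, 64, 62, 64, 62, 63, 62, 65, 67, 64, 63, 63, 64, 66, 65, 63, 63, 64, 61, 65, 67, 65, 64, 66, 65, 62, 64, 64, 66, 65, 66, 65, 64, 66, 65, 63, 63, 65, 64, 62, 55, 42, 39, 36, 36, 36, 35, 34, 34, 36, 38, 35, 36, 35, 38, 38]
291 [63, 65, 65, 64, 65, 66, 64, 64, 65, 67, 68, 64, 65, 63, 65, 64, 65, 63, 62, 66, 66, 64, 66, 65, 63, 65, 66, 65, 67, 67, 66, 65, 66, 65, 64, 66, 62, 63, 68, 68, 65, 67, 65, 65, 65, 64, 64, 66, 63, 64, 64, 67, 64, 62, 66, 64, 64, 65, 67, 65, 64, 65, 60, 44, 40, 36, 35, 36, 38, 39, 37, 35, 35, 38, 38, 34, 36, 34]
rot units [ 0.05  0.02 -0.98] | shift in final axes [ 4.966 -0.444 -0.919] | in present axes [ 4.892 -0.948 -0.935]
```

```bash
cat >> h.py <<'E'
def settled(name='wrist'):
    for _ in range(12):
        if np.abs(get_obs()['joint_velocities']).max()<.004: break
        get_image(name)
    return cam(name)
def cross(sig,lo,hi):
    """sub-pixel positions of steps over the mid level between lo and hi"""
    m=(lo+hi)/2;s=np.asarray(sig,float)-m;i=np.where(np.sign(s[1:])!=np.sign(s[:-1]))[0];return i+s[i]/(s[i]-s[i+1])
E
python3 - <<'E'
from h import *
w=settled();print(get_obs()['t'],get_obs()['position'])
d=w['frame'].astype(int);f=cv2.GaussianBlur((d[...,2]-d[...,0]).astype(np.float32),(3,1),0)
for r in (279,281,283,285,287): print(r,(200+cross(f[r,200:310],43,65)).round(1), )
g=cv2.GaussianBlur(d.sum(2).astype(np.float32),(3,5),0)
e=[]
for r in (222,232,240): c=(180+cross(g[r,180:330],240,370)).round(1);print(r,c);q=onplane(w,[(c[0],r),(c[-1],r)],.014);print(q.mean(0).round(4),np.linalg.norm(q[0]-q[1]).round(4))
z=w['range_z'];P=cloud(w)
for r in (279,281,283,285,287): print(r,np.where(np.diff(z[r,215:300])>.006)[0]+215,np.where(np.diff(z[r,215:300])<-.006)[0]+215,P[r,235].round(4),P[r,280].round(4))
cv2.imwrite('pics/w2.png',cv2.resize(w['frame'][200:330,170:340],(680,520),interpolation=cv2.INTER_CUBIC))
E
```

```text
3.65 [ 0.53032401 -0.05455908  0.15385128]
279 [223.7 285. ]
281 [223.3 285.4]
283 [222.6 286.2]
285 [221.8 243.2 265.9 286.5]
287 [221.  221.  243.4 265.6 287.1]
222 [195.8 302.6]
[ 0.5356 -0.0919  0.014 ] 0.0997
232 [196.4 302.2]
[ 0.5368 -0.1018  0.014 ] 0.0996
240 [197.2 301.9]
[ 0.538  -0.1098  0.014 ] 0.0993
279 [243 285] [223 264] [ 0.527  -0.1195  0.0731] [ 0.5623 -0.1156  0.073 ]
281 [243 286 292] [222 264] [ 0.5271 -0.1203  0.0747] [ 0.5621 -0.1159  0.0757]
283 [243 286] [222 264] [ 0.5272 -0.1204  0.0777] [ 0.5617 -0.1154  0.0797]
285 [243 259 287] [216 222 258 264] [ 0.5273 -0.1207  0.0801] [ 0.5612 -0.1147  0.0841]
287 [243 287] [215 221 264 265] [ 0.5274 -0.1196  0.085 ] [ 0.561  -0.1152  0.0862]
```

View pics/w2.png

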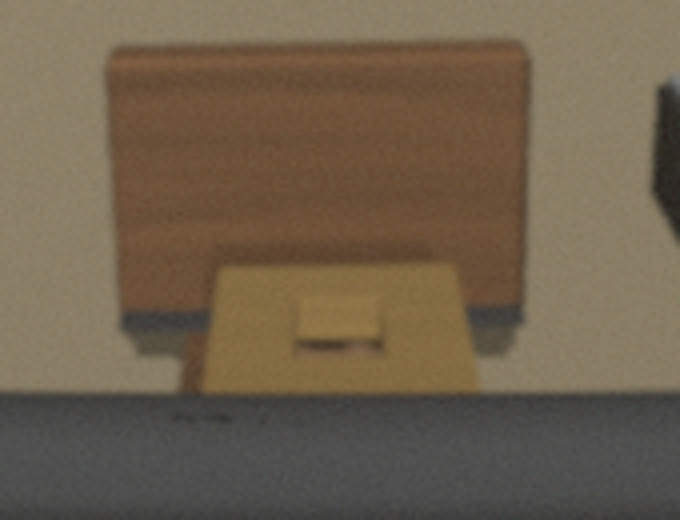

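The crop shows the whole lower part of the plate face and the slot centred in it. The slot's edges are at columns 243.5 and 265, and the plate's at 222 and 286. That puts the slot about 3 mm to +x of the press's middle.

>>> {"name": "move_arm", "arguments": {"commands": [{"linear": [0, 0, -0.46], "rot": [0, 0, -0.5], "jaw": -1}, {"linear": [0, 0, -0.46], "rot": [0, 0, -0.48], "jaw": -1}, {"linear": [0.8, -0.09, 0], "rot": [0, 0, 0], "jaw": -1}, {"linear": [0.8, -0.09, 0], "rot": [0, 0, 0], "jaw": -1}, {"linear": [0.8, -0.09, 0], "rot": [0, 0, 0], "jaw": -1}, {"linear": [0.8, -0.09, 0], "rot": [0, 0, 0], "jaw": -1}, {"linear": [0.8, -0.09, 0], "rot": [0, 0, 0], "jaw": -1}, {"linear": [0.6, 0, 0], "rot": [0, 0, 0], "jaw": -1}, {"linear": [0.37, 0, 0], "rot": [0, 0, 0], "jaw": -1}, {"linear": [0, 0, 0], "rot": [0, 0, 0], "jaw": -1}, {"linear": [0, 0, 0], "rot": [0, 0, 0], "jaw": -1}, {"linear": [0, 0, 0], "rot": [0, 0, 0], "jaw": -1}]}}

```text
t: 4.85
position: [0.4534, 0.1831, 0.1976]
ee_rot: [1.967, 2.448, 0.001]
wrist_force: [0.3, -0.2, 0.3]
finger_gap: 1.005
gripper_force: 0.0
```

Run:
```python
from h import *
w=settled();print(get_obs()['t'],get_obs()['position'],get_obs()['ee_rot'])
pickle.dump(w,open('w3.pkl','wb'));cv2.imwrite('pics/w3.png',cv2.resize(w['frame'],(768,576),interpolation=2))
P=cloud(w)
np.set_printoptions(linewidth=200)
for r in range(40,290,20):
    q=P[r,200:310];k=np.where(q[:,2]>.034)[0];
    if len(k): print(r,200+k.min(),200+k.max(),q[k].mean(0).round(4),q[k,2].max().round(3))
```

```text
5.05 [0.45306367 0.1831532  0.19694837] [1.96792408e+00 2.44871452e+00 3.67647965e-05]
40 250 250 [0.4373 0.2523 0.3599] 0.36
60 262 289 [0.4373 0.2523 0.3599] 0.36
80 217 301 [0.4373 0.2523 0.3599] 0.36
100 244 263 [0.4412 0.2553 0.0544] 0.057
120 237 265 [0.4427 0.2382 0.0558] 0.06
140 237 265 [0.4464 0.2212 0.0553] 0.059
160 238 265 [0.4507 0.2039 0.0556] 0.059
180 245 258 [0.4549 0.185  0.0512] 0.053
200 245 258 [0.4591 0.1663 0.0509] 0.053
220 245 259 [0.4638 0.147  0.0506] 0.053
240 246 259 [0.4687 0.1273 0.051 ] 0.054
260 200 270 [0.472  0.1135 0.0652] 0.36
280 212 259 [0.4753 0.0964 0.0715] 0.36
```

View pics/w3.png

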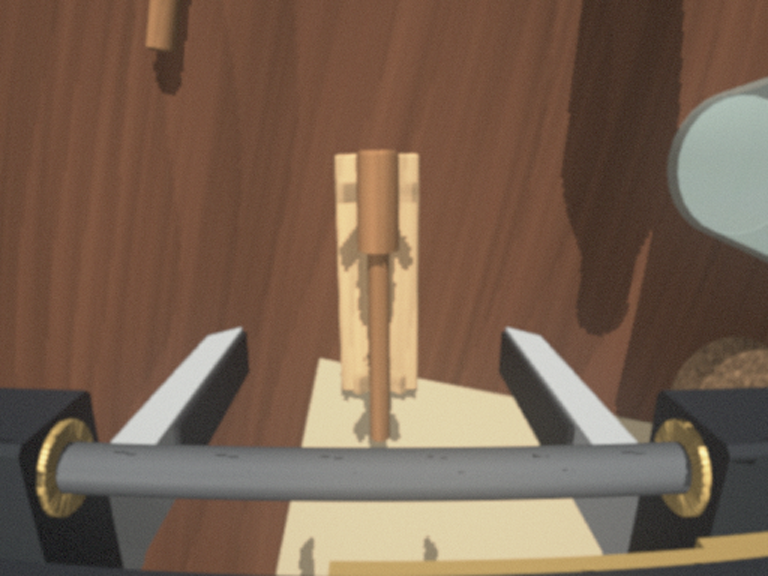

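The muddler lies nearly upright in the wrist view. The head spans x 358–398, y 150–252, the slim part reaches its tip at (379,443), and it lies between the open fingers.

Run:
```python
from h import *
w=pickle.load(open('w3.pkl','rb'));print(onplane(w,[(252.7,295)],.045),onplane(w,[(252,168)],.05),onplane(w,[(251.5,101)],.05))
plan([.4559,.1819,.043],down([-.228,.9736]))
```

```text
[[0.48280604 0.0650429  0.045     ]] [[0.45301514 0.19584762 0.05      ]] [[0.4396716  0.25414754 0.05      ]]
rot units [ 0.    0.   -0.13] | shift in final axes [-0.037  0.05   3.079] | in present axes [-0.036  0.05   3.079]
```

>>> {"name": "move_arm", "arguments": {"commands": [{"linear": [-0.02, 0.05, 0.6], "rot": [0, 0, -0.13], "jaw": -1}, {"linear": [0, 0, 0.7], "rot": [0, 0, 0], "jaw": -1}, {"linear": [0, 0, 0.7], "rot": [0, 0, 0], "jaw": -1}, {"linear": [0, 0, 0.6], "rot": [0, 0, 0], "jaw": -1}, {"linear": [0, 0, 0.35], "rot": [0, 0, 0], "jaw": -1}, {"linear": [0, 0, 0.13], "rot": [0, 0, 0], "jaw": -1}, {"linear": [0, 0, 0], "rot": [0, 0, 0], "jaw": -1}, {"linear": [0, 0, 0], "rot": [0, 0, 0], "jaw": -1}, {"linear": [0, 0, 0], "rot": [0, 0, 0], "jaw": -1}], "grip_force": 50}}

```text
t: 5.95
position: [0.4566, 0.1836, 0.0442]
ee_rot: [1.949, 2.462, 0.003]
wrist_force: [0.5, -0.3, 0.8]
finger_gap: 0.997
gripper_force: 0.0
```

Run:
```python
from h import *
print(get_obs()['position'])
plan([.4559,.1817,.043],down([-.228,.9736]))
```

```text
[0.45661471 0.18355415 0.04423207]
rot units [0.03 0.   0.02] | shift in final axes [-0.033 -0.022  0.025] | in present axes [-0.033 -0.022  0.025]
```

>>> {"name": "move_arm", "arguments": {"commands": [{"linear": [-0.03, -0.01, 0.02], "rot": [0, 0, 0], "jaw": -1}, {"linear": [0, 0, 0], "rot": [0, 0, 0], "jaw": 1}, {"linear": [0, 0, 0], "rot": [0, 0, 0], "jaw": 1}, {"linear": [0, 0, 0], "rot": [0, 0, 0], "jaw": 1}, {"linear": [0, 0, 0], "rot": [0, 0, 0], "jaw": 1}, {"linear": [0, 0, 0], "rot": [0, 0, 0], "jaw": 1}, {"linear": [0, 0, 0], "rot": [0, 0, 0], "jaw": 1}, {"linear": [0, 0, 0], "rot": [0, 0, 0], "jaw": 1}, {"linear": [0, 0, 0], "rot": [0, 0, 0], "jaw": 1}, {"linear": [0, 0, 0], "rot": [0, 0, 0], "jaw": 1}, {"linear": [0, 0, 0], "rot": [0, 0, 0], "jaw": 1}, {"linear": [0, 0, 0], "rot": [0, 0, 0], "jaw": 1}], "grip_force": 50}}

```text
t: 7.15
position: [0.4561, 0.182, 0.0423]
ee_rot: [1.949, 2.462, 0.002]
wrist_force: [0.7, -0.3, 0.4]
finger_gap: 0.129
gripper_force: 50.0
```

>>> {"name": "move_arm", "arguments": {"commands": [{"linear": [0, 0, 0], "rot": [0, 0, 0], "jaw": 1}, {"linear": [0, 0, 0], "rot": [0, 0, 0], "jaw": 1}]}}

```text
t: 7.35
position: [0.4561, 0.182, 0.0423]
ee_rot: [1.949, 2.462, 0.002]
wrist_force: [2.2, 0.7, 0.1]
finger_gap: 0.131
gripper_force: 50.0
```

>>> {"name": "move_arm", "arguments": {"commands": [{"linear": [0, 0, -0.3], "rot": [0, 0, 0], "jaw": 1}, {"linear": [0, 0, -0.5], "rot": [0, 0, 0], "jaw": 1}, {"linear": [0, 0, -0.6], "rot": [0, 0, 0], "jaw": 1}, {"linear": [0, 0, -0.4], "rot": [0, 0, 0], "jaw": 1}, {"linear": [0, 0, 0], "rot": [0, 0, 0], "jaw": 1}, {"linear": [0, 0, 0], "rot": [0, 0, 0], "jaw": 1}, {"linear": [0, 0, 0], "rot": [0, 0, 0], "jaw": 1}, {"linear": [0, 0, 0], "rot": [0, 0, 0], "jaw": 1}, {"linear": [0, 0, 0], "rot": [0, 0, 0], "jaw": 1}]}}

```text
t: 8.25
position: [0.4546, 0.1817, 0.1307]
ee_rot: [-1.949, -2.462, 0.003]
wrist_force: [-0.2, 0.3, -1.5]
finger_gap: 0.132
gripper_force: 50.0
```

Run:
```python
from h import *
w=settled();o=get_obs();print(o['t'],o['position'],o['ee_rot'],o['wrist_force'],o['finger_gap'])
pickle.dump(w,open('w4.pkl','wb'));cv2.imwrite('pics/w4.png',cv2.resize(w['frame'],(768,576),interpolation=2))
T=np.array(w['T_tool_cam']);Tw=w['Twc'];v,u=np.mgrid[:384,:512]
Q=(cloud(w)-o['position'])@R.from_rotvec(o['ee_rot']).as_matrix()
for r in list(range(20,300,15)):
    q=Q[r,170:340];k=np.where((np.abs(q[:,2]+.002)<.025)&(np.abs(q[:,1])<.03))[0]
    if len(k): print(r,170+k.min(),170+k.max(),q[k].mean(0).round(4),q[k,2].min().round(3))
```

```text
8.5 [0.45519277 0.18182622 0.13167105] [-1.94944553e+00 -2.46324966e+00  4.29742575e-04] [-0.39046167 -0.1070969  -2.02411393] 0.12741871746226405
95 225 274 [ 0.0741 -0.0002 -0.013 ] -0.016
110 222 277 [ 0.0679 -0.0002 -0.014 ] -0.018
125 222 276 [ 0.0616 -0.0004 -0.0141] -0.018
140 221 276 [ 0.0552 -0.0006 -0.0137] -0.017
155 222 276 [ 0.0487 -0.0004 -0.0139] -0.018
170 222 275 [ 0.042  -0.0007 -0.0139] -0.017
185 222 275 [ 0.0352 -0.0007 -0.0139] -0.017
200 223 275 [ 0.0283 -0.0004 -0.0138] -0.017
215 223 274 [ 0.0212 -0.0007 -0.014 ] -0.017
230 213 284 [ 0.0103 -0.0007 -0.0045] -0.012
245 209 289 [ 0.0076 -0.0005 -0.0166] -0.022
260 235 262 [-0.0031 -0.0007 -0.01  ] -0.02
275 235 262 [-0.0112 -0.0007 -0.0101] -0.022
290 237 261 [-0.02   -0.0005 -0.0092] -0.011
```

View pics/w4.png

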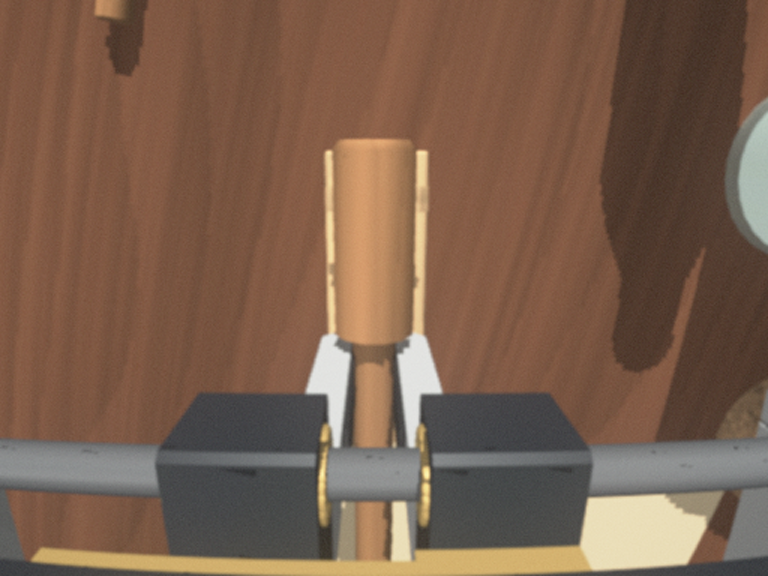

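Muddler held straight. It runs up the middle between the jaws, with the head at x 333–413, and reads about −0.5 mm sideways, which is the camera's own bias. I'll go to about 25 mm in front of the plate.

Run:
```python
from h import *
plan([.5252,.0209,.0723],down([-.123,.9924]))
```

```text
rot units [-0.   -0.    1.04] | shift in final axes [-3.366  0.994  1.187] | in present axes [-3.454  0.624  1.187]
```

>>> {"name": "move_arm", "arguments": {"commands": [{"linear": [0, 0, 0], "rot": [0, 0, 0.5], "jaw": 1}, {"linear": [0, 0, 0], "rot": [0, 0, 0.54], "jaw": 1}, {"linear": [-0.4, 0.25, 0], "rot": [0, 0, 0], "jaw": 1}, {"linear": [-0.6, 0.25, 0.1], "rot": [0, 0, 0], "jaw": 1}, {"linear": [-0.6, 0.25, 0.25], "rot": [0, 0, 0], "jaw": 1}, {"linear": [-0.6, 0.24, 0.25], "rot": [0, 0, 0], "jaw": 1}, {"linear": [-0.6, 0, 0.25], "rot": [0, 0, 0], "jaw": 1}, {"linear": [-0.4, 0, 0.2], "rot": [0, 0, 0], "jaw": 1}, {"linear": [-0.17, 0, 0.14], "rot": [0, 0, 0], "jaw": 1}, {"linear": [0, 0, 0], "rot": [0, 0, 0], "jaw": 1}, {"linear": [0, 0, 0], "rot": [0, 0, 0], "jaw": 1}, {"linear": [0, 0, 0], "rot": [0, 0, 0], "jaw": 1}]}}

```text
t: 9.7
position: [0.5253, 0.0216, 0.0729]
ee_rot: [2.079, 2.355, 0.001]
wrist_force: [-0.2, 1.1, 0.2]
finger_gap: 0.129
gripper_force: 50.0
```

Run:
```python
from h import *
import time
w=settled('top');o=get_obs();print(o['t'],o['position'],o['wrist_force'],o['wrist_torque'])
plan([.5252,.0209,.0723],down([-.123,.9924]))
s=cam('scene');
a=cv2.resize(w['frame'][140:220,215:345],None,fx=3,fy=3,interpolation=2);b=cv2.resize(s['frame'][150:280,190:300],None,fx=3,fy=3,interpolation=2)
c=np.zeros((400,760,3),np.uint8);c[:240,:390]=a;c[:390,400:730]=b;cv2.imwrite('pics/pre.png',c)
```

```text
9.75 [0.52536563 0.02155455 0.07299348] [ 0.54143495 -0.28256555 -1.12259163] [-0.06852546 -0.11183008  0.01159355]
rot units [0.01 0.   0.01] | shift in final axes [-0.013 -0.005  0.014] | in present axes [-0.013 -0.005  0.014]
```

View pics/pre.png

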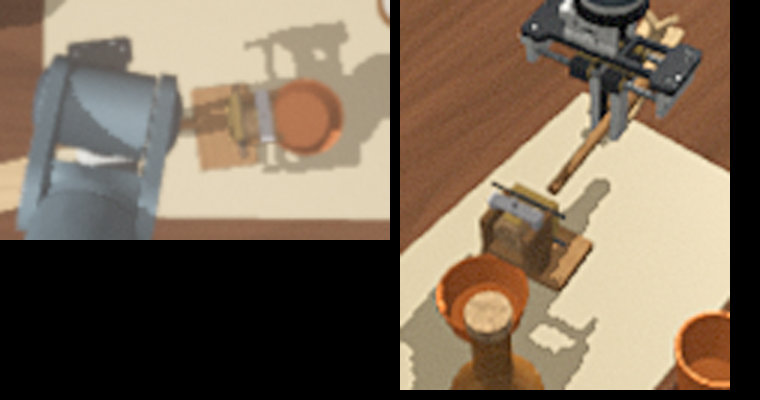

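The top crop shows the muddler's tip at about (215,112), lined up with the plate's middle at (238,112).

>>> {"name": "move_arm", "arguments": {"commands": [{"linear": [-0.07, 0, 0.01], "rot": [0, 0, 0], "jaw": 1}, {"linear": [-0.1, 0, 0], "rot": [0, 0, 0], "jaw": 1}, {"linear": [-0.1, 0, 0], "rot": [0, 0, 0], "jaw": 1}, {"linear": [-0.08, 0, 0], "rot": [0, 0, 0], "jaw": 1}, {"linear": [-0.02, 0, 0], "rot": [0, 0, 0], "jaw": 1}, {"linear": [-0.02, 0, 0], "rot": [0, 0, 0], "jaw": 1}, {"linear": [-0.02, 0, 0], "rot": [0, 0, 0], "jaw": 1}, {"linear": [0, 0, 0], "rot": [0, 0, 0], "jaw": 1}]}}

```text
t: 10.6
position: [0.5276, 0.0003, 0.0718]
ee_rot: [-2.081, -2.354, 0.0]
wrist_force: [-0.4, -0.6, -0.5]
finger_gap: 0.129
gripper_force: 50.0
```

>>> {"name": "move_arm", "arguments": {"commands": [{"linear": [-0.02, 0, 0], "rot": [0, 0, 0], "jaw": 1}, {"linear": [-0.02, 0, 0], "rot": [0, 0, 0], "jaw": 1}, {"linear": [-0.02, 0, 0], "rot": [0, 0, 0], "jaw": 1}, {"linear": [0, 0, 0], "rot": [0, 0, 0], "jaw": 1}]}}

```text
t: 11.0
position: [0.528, -0.0027, 0.0719]
ee_rot: [-2.081, -2.354, -0.0]
wrist_force: [0.4, -0.3, -0.5]
finger_gap: 0.131
gripper_force: 50.0
```

>>> {"name": "move_arm", "arguments": {"commands": [{"linear": [-0.02, 0, 0], "rot": [0, 0, 0], "jaw": 1}, {"linear": [-0.02, 0, 0], "rot": [0, 0, 0], "jaw": 1}, {"linear": [0, 0, 0], "rot": [0, 0, 0], "jaw": 1}]}}

```text
t: 11.3
position: [0.5282, -0.0047, 0.0719]
ee_rot: [2.081, 2.354, 0.0]
wrist_force: [0.2, 0.8, -0.8]
finger_gap: 0.126
gripper_force: 50.0
```

>>> {"name": "move_arm", "arguments": {"commands": [{"linear": [-0.02, 0, 0], "rot": [0, 0, 0], "jaw": 1}, {"linear": [-0.02, 0, 0], "rot": [0, 0, 0], "jaw": 1}, {"linear": [0, 0, 0], "rot": [0, 0, 0], "jaw": 1}]}}

```text
t: 11.6
position: [0.5285, -0.0067, 0.0719]
ee_rot: [2.081, 2.353, 0.0]
wrist_force: [-0.0, 0.6, -1.1]
finger_gap: 0.131
gripper_force: 50.0
```

Tip about 3 mm past the expected face with no force, so it seems to be in the slot. I'll keep feeling forward.

>>> {"name": "move_arm", "arguments": {"commands": [{"linear": [-0.02, 0, 0], "rot": [0, 0, 0], "jaw": 1}, {"linear": [-0.02, 0, 0], "rot": [0, 0, 0], "jaw": 1}, {"linear": [0, 0, 0], "rot": [0, 0, 0], "jaw": 1}]}}

```text
t: 11.9
position: [0.5287, -0.0087, 0.0719]
ee_rot: [2.081, 2.354, -0.0]
wrist_force: [0.4, 0.3, -0.1]
finger_gap: 0.128
gripper_force: 50.0
```

>>> {"name": "move_arm", "arguments": {"commands": [{"linear": [-0.02, 0, 0], "rot": [0, 0, 0], "jaw": 1}, {"linear": [-0.02, 0, 0], "rot": [0, 0, 0], "jaw": 1}, {"linear": [0, 0, 0], "rot": [0, 0, 0], "jaw": 1}]}}

```text
t: 12.2
position: [0.529, -0.0107, 0.0719]
ee_rot: [2.081, 2.354, 0.0]
wrist_force: [0.1, 0.8, -1.2]
finger_gap: 0.13
gripper_force: 50.0
```

>>> {"name": "move_arm", "arguments": {"commands": [{"linear": [-0.02, 0, 0], "rot": [0, 0, 0], "jaw": 1}, {"linear": [-0.02, 0, 0], "rot": [0, 0, 0], "jaw": 1}, {"linear": [0, 0, 0], "rot": [0, 0, 0], "jaw": 1}]}}

```text
t: 12.5
position: [0.5292, -0.0127, 0.0719]
ee_rot: [2.081, 2.354, 0.0]
wrist_force: [-0.1, -0.1, -1.9]
finger_gap: 0.133
gripper_force: 50.0
```

>>> {"name": "move_arm", "arguments": {"commands": [{"linear": [-0.02, 0, 0], "rot": [0, 0, 0], "jaw": 1}, {"linear": [-0.02, 0, 0], "rot": [0, 0, 0], "jaw": 1}, {"linear": [-0.02, 0, 0], "rot": [0, 0, 0], "jaw": 1}, {"linear": [0, 0, 0], "rot": [0, 0, 0], "jaw": 1}]}}

```text
t: 12.9
position: [0.5296, -0.0157, 0.0719]
ee_rot: [2.081, 2.353, 0.0]
wrist_force: [0.5, -0.4, -0.5]
finger_gap: 0.127
gripper_force: 50.0
```

>>> {"name": "move_arm", "arguments": {"commands": [{"linear": [-0.02, 0, 0], "rot": [0, 0, 0], "jaw": 1}, {"linear": [-0.02, 0, 0], "rot": [0, 0, 0], "jaw": 1}, {"linear": [0, 0, 0], "rot": [0, 0, 0], "jaw": 1}]}}

```text
t: 13.2
position: [0.5295, -0.0169, 0.0717]
ee_rot: [-2.08, -2.352, -0.001]
wrist_force: [-1.8, 3.8, 0.1]
finger_gap: 0.127
gripper_force: 50.0
```

>>> {"name": "move_arm", "arguments": {"commands": [{"linear": [-0.02, 0, 0], "rot": [0, 0, 0], "jaw": 1}, {"linear": [-0.02, 0, 0], "rot": [0, 0, 0], "jaw": 1}, {"linear": [0, 0, 0], "rot": [0, 0, 0], "jaw": 1}]}}

```text
t: 13.5
position: [0.5295, -0.0181, 0.0715]
ee_rot: [-2.079, -2.351, -0.002]
wrist_force: [-1.5, 6.6, -0.7]
finger_gap: 0.132
gripper_force: 50.0
```

>>> {"name": "move_arm", "arguments": {"commands": [{"linear": [-0.02, 0, 0], "rot": [0, 0, 0], "jaw": 1}, {"linear": [-0.02, 0, 0], "rot": [0, 0, 0], "jaw": 1}, {"linear": [-0.02, 0, 0], "rot": [0, 0, 0], "jaw": 1}]}}

```text
t: 13.8
position: [0.5297, -0.0208, 0.0714]
ee_rot: [-2.079, -2.351, -0.002]
wrist_force: [-1.3, 7.9, 0.9]
finger_gap: 0.131
gripper_force: 50.0
```

>>> {"name": "move_arm", "arguments": {"commands": [{"linear": [-0.02, 0, 0], "rot": [0, 0, 0], "jaw": 1}, {"linear": [-0.02, 0, 0], "rot": [0, 0, 0], "jaw": 1}, {"linear": [-0.02, 0, 0], "rot": [0, 0, 0], "jaw": 1}]}}

```text
t: 14.1
position: [0.53, -0.0237, 0.0713]
ee_rot: [-2.079, -2.351, -0.002]
wrist_force: [-0.5, 8.8, 0.8]
finger_gap: 0.13
gripper_force: 50.0
```

>>> {"name": "move_arm", "arguments": {"commands": [{"linear": [-0.02, 0, 0], "rot": [0, 0, 0], "jaw": 1}, {"linear": [-0.02, 0, 0], "rot": [0, 0, 0], "jaw": 1}, {"linear": [-0.02, 0, 0], "rot": [0, 0, 0], "jaw": 1}]}}

```text
t: 14.4
position: [0.5304, -0.0267, 0.0713]
ee_rot: [-2.079, -2.351, -0.002]
wrist_force: [-0.5, 8.4, 0.2]
finger_gap: 0.128
gripper_force: 50.0
```

>>> {"name": "move_arm", "arguments": {"commands": [{"linear": [-0.02, 0, 0], "rot": [0, 0, 0], "jaw": 1}, {"linear": [-0.02, 0, 0], "rot": [0, 0, 0], "jaw": 1}, {"linear": [-0.02, 0, 0], "rot": [0, 0, 0], "jaw": 1}, {"linear": [-0.02, 0, 0], "rot": [0, 0, 0], "jaw": 1}, {"linear": [-0.02, 0, 0], "rot": [0, 0, 0], "jaw": 1}]}}

```text
t: 14.9
position: [0.5311, -0.0317, 0.0713]
ee_rot: [-2.079, -2.351, -0.002]
wrist_force: [-0.6, 9.2, -1.0]
finger_gap: 0.133
gripper_force: 50.0
```

>>> {"name": "move_arm", "arguments": {"commands": [{"linear": [-0.02, 0, 0], "rot": [0, 0, 0], "jaw": 1}, {"linear": [-0.02, 0, 0], "rot": [0, 0, 0], "jaw": 1}, {"linear": [-0.02, 0, 0], "rot": [0, 0, 0], "jaw": 1}, {"linear": [-0.02, 0, 0], "rot": [0, 0, 0], "jaw": 1}, {"linear": [-0.02, 0, 0], "rot": [0, 0, 0], "jaw": 1}]}}

```text
t: 15.4
position: [0.5316, -0.0366, 0.0713]
ee_rot: [-2.079, -2.351, -0.002]
wrist_force: [-0.6, 7.5, -0.9]
finger_gap: 0.13
gripper_force: 50.0
```

Run:
```python
from h import *
s=cam('scene');cv2.imwrite('pics/push.png',cv2.resize(s['frame'][190:270,190:290],(800,640)[:2] and (600,480),interpolation=2))
```

```text
(no output)
```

View pics/push.png

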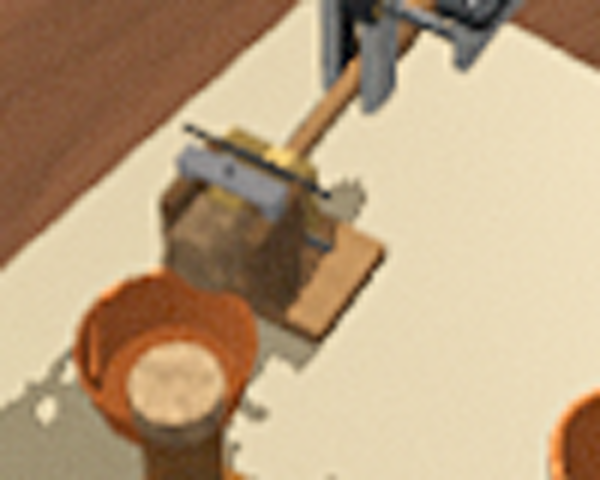

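The bung sticks out of the press at about (215,240), above the cup. The pale disc at (175,380) is the rum bottle's cork in front. The push goes on.

>>> {"name": "move_arm", "arguments": {"commands": [{"linear": [-0.02, 0, 0], "rot": [0, 0, 0], "jaw": 1}, {"linear": [-0.02, 0, 0], "rot": [0, 0, 0], "jaw": 1}, {"linear": [-0.02, 0, 0], "rot": [0, 0, 0], "jaw": 1}, {"linear": [-0.02, 0, 0], "rot": [0, 0, 0], "jaw": 1}]}}

```text
t: 15.85
position: [0.5322, -0.0407, 0.0713]
ee_rot: [-2.079, -2.351, -0.002]
wrist_force: [-1.1, 7.9, -0.3]
finger_gap: 0.129
gripper_force: 50.0
```

>>> {"name": "move_arm", "arguments": {"commands": [{"linear": [-0.02, 0, 0], "rot": [0, 0, 0], "jaw": 1}, {"linear": [-0.02, 0, 0], "rot": [0, 0, 0], "jaw": 1}]}}

```text
t: 16.05
position: [0.5324, -0.0428, 0.0713]
ee_rot: [-2.079, -2.351, -0.002]
wrist_force: [0.1, 6.8, -0.0]
finger_gap: 0.13
gripper_force: 50.0
```

>>> {"name": "move_arm", "arguments": {"commands": [{"linear": [-0.02, 0, 0], "rot": [0, 0, 0], "jaw": 1}, {"linear": [-0.02, 0, 0], "rot": [0, 0, 0], "jaw": 1}]}}

```text
t: 16.25
position: [0.5332, -0.0462, 0.0717]
ee_rot: [2.08, 2.354, -0.001]
wrist_force: [0.5, 0.3, -0.8]
finger_gap: 0.128
gripper_force: 50.0
```

Force fell to zero, so the bung has let go. I'll check where it went.

>>> {"name": "move_arm", "arguments": {"commands": [{"linear": [0, 0, 0], "rot": [0, 0, 0], "jaw": 1}, {"linear": [0, 0, 0], "rot": [0, 0, 0], "jaw": 1}, {"linear": [0, 0, 0], "rot": [0, 0, 0], "jaw": 1}, {"linear": [0, 0, 0], "rot": [0, 0, 0], "jaw": 1}, {"linear": [0, 0, 0], "rot": [0, 0, 0], "jaw": 1}]}}

```text
t: 16.75
position: [0.5334, -0.0464, 0.0719]
ee_rot: [2.081, 2.354, -0.0]
wrist_force: [-0.0, -0.2, -0.3]
finger_gap: 0.129
gripper_force: 50.0
```

Run:
```python
from h import *
s=cam('scene');t=cam('top')
c=np.zeros((480,800,3),np.uint8);c[:480,:400]=cv2.resize(s['frame'][190:274,190:260],(400,480),interpolation=2);c[:400,400:]=cv2.resize(t['frame'][150:210,280:340],(400,400),interpolation=2)
cv2.imwrite('pics/drop.png',c);print(get_obs()['position'],get_obs()['wrist_force'])
P=cloud(t)[165:195,303:330];q=P[(P[...,2]>.015)&(P[...,2]<.12)];print(np.histogram(q[:,2],bins=np.arange(0,.13,.01)))
```

```text
[ 0.53337685 -0.04633982  0.07189174] [ 0.18972241 -0.02194644 -1.23547704]
(array([  0,  15,  57, 149,  53,  19,   4,   1,   1,  21,  17,  17]), array([0.  , 0.01, 0.02, 0.03, 0.04, 0.05, 0.06, 0.07, 0.08, 0.09, 0.1 ,
       0.11, 0.12]))
```

View pics/drop.png

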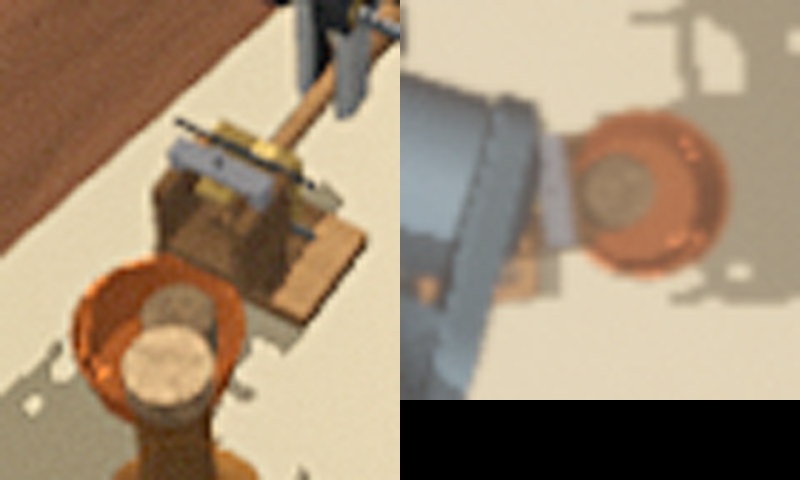

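The bung stands upright in the orange cup: top-view crop (618,190) inside the rim centred at (650,192). The cup hasn't moved. I'll draw the muddler straight back out.

>>> {"name": "move_arm", "arguments": {"commands": [{"linear": [0.05, 0, 0], "rot": [0, 0, 0], "jaw": 1}, {"linear": [0.1, 0, 0], "rot": [0, 0, 0], "jaw": 1}, {"linear": [0.15, 0, 0], "rot": [0, 0, 0], "jaw": 1}, {"linear": [0.2, 0, 0], "rot": [0, 0, 0], "jaw": 1}, {"linear": [0.2, 0, 0], "rot": [0, 0, 0], "jaw": 1}, {"linear": [0.2, 0, 0], "rot": [0, 0, 0], "jaw": 1}, {"linear": [0.2, 0, 0], "rot": [0, 0, 0], "jaw": 1}, {"linear": [0.2, 0, 0], "rot": [0, 0, 0], "jaw": 1}, {"linear": [0.2, 0, -0.1], "rot": [0, 0, 0], "jaw": 1}, {"linear": [0.2, 0, -0.4], "rot": [0, 0, 0], "jaw": 1}, {"linear": [0.2, 0, -0.5], "rot": [0, 0, 0], "jaw": 1}, {"linear": [0, 0, -0.2], "rot": [0, 0, 0], "jaw": 1}]}}

```text
t: 18.05
position: [0.5229, 0.049, 0.1345]
ee_rot: [2.077, 2.353, 0.004]
wrist_force: [1.4, -0.2, -0.3]
finger_gap: 0.131
gripper_force: 50.0
```

Run:
```python
from h import *
w=settled();o=get_obs();print(o['t'],o['position'],o['ee_rot'],o['wrist_force'])
Q=(cloud(w)-o['position'])@R.from_rotvec(o['ee_rot']).as_matrix()
for r in list(range(80,300,15)):
    q=Q[r,170:340];k=np.where((np.abs(q[:,2]+.002)<.025)&(np.abs(q[:,1])<.03))[0]
    if len(k): print(r,170+k.min(),170+k.max(),q[k].mean(0).round(4),q[k,2].min().round(3))
plan([.4561,.1820,.0423],R.from_rotvec([1.949,2.462,.002]).as_matrix())
```

```text
18.45 [0.52100241 0.0477521  0.13067249] [-2.08030184e+00 -2.35177936e+00  1.89490283e-03] [-0.60205053 -0.00865677 -1.60991615]
95 224 273 [ 0.0741 -0.0006 -0.013 ] -0.016
110 221 276 [ 0.0679 -0.0007 -0.014 ] -0.017
125 222 276 [ 0.0616 -0.0004 -0.014 ] -0.017
140 221 276 [ 0.0552 -0.0007 -0.0139] -0.017
155 221 275 [ 0.0487 -0.0009 -0.0141] -0.018
170 222 275 [ 0.042  -0.0007 -0.0139] -0.017
185 222 275 [ 0.0352 -0.0007 -0.0137] -0.017
200 222 274 [ 0.0283 -0.0009 -0.0139] -0.017
215 223 274 [ 0.0212 -0.0007 -0.0139] -0.017
230 213 284 [ 0.0102 -0.0007 -0.0042] -0.011
245 209 289 [ 0.0075 -0.0005 -0.0163] -0.022
260 235 262 [-0.0031 -0.0007 -0.0101] -0.021
275 235 262 [-0.0113 -0.0008 -0.0098] -0.022
290 237 261 [-0.0203 -0.0005 -0.0089] -0.011
rot units [-0.04 -0.01 -1.04] | shift in final axes [ 2.912 -0.651  1.765] | in present axes [ 2.822 -0.957  1.771]
```

The muddler hasn't shifted in the grip. I'll carry it back over the rest.

>>> {"name": "move_arm", "arguments": {"commands": [{"linear": [0, 0, 0], "rot": [0, 0, -0.5], "jaw": 1}, {"linear": [0, 0, 0], "rot": [0, 0, -0.54], "jaw": 1}, {"linear": [0.4, -0.1, 0], "rot": [0, 0, 0], "jaw": 1}, {"linear": [0.6, -0.15, 0], "rot": [0, 0, 0], "jaw": 1}, {"linear": [0.6, -0.15, 0], "rot": [0, 0, 0], "jaw": 1}, {"linear": [0.6, -0.15, 0], "rot": [0, 0, 0], "jaw": 1}, {"linear": [0.5, -0.1, 0], "rot": [0, 0, 0], "jaw": 1}, {"linear": [0.21, 0, 0], "rot": [0, 0, 0], "jaw": 1}, {"linear": [0, 0, 0], "rot": [0, 0, 0], "jaw": 1}, {"linear": [0, 0, 0], "rot": [0, 0, 0], "jaw": 1}, {"linear": [0, 0, 0], "rot": [0, 0, 0], "jaw": 1}, {"linear": [0, 0, 0], "rot": [0, 0, 0], "jaw": 1}]}}

```text
t: 19.65
position: [0.4571, 0.1813, 0.1318]
ee_rot: [1.951, 2.462, -0.0]
wrist_force: [-0.4, 0.1, -1.2]
finger_gap: 0.131
gripper_force: 50.0
```

Run:
```python
from h import *
settled();o=get_obs();print(o['t'],o['position'])
plan([.4561,.1820,.0423],R.from_rotvec([1.949,2.462,.002]).as_matrix())
```

```text
19.75 [0.45694896 0.18153797 0.13184369]
rot units [-0.02 -0.   -0.01] | shift in final axes [ 0.014 -0.018  1.791] | in present axes [ 0.013 -0.014  1.791]
```

>>> {"name": "move_arm", "arguments": {"commands": [{"linear": [0.013, -0.016, 0.2], "rot": [0, 0, -0.01], "jaw": 1}, {"linear": [0, 0, 0.3], "rot": [0, 0, 0], "jaw": 1}, {"linear": [0, 0, 0.35], "rot": [0, 0, 0], "jaw": 1}, {"linear": [0, 0, 0.3], "rot": [0, 0, 0], "jaw": 1}, {"linear": [0, 0, 0.2], "rot": [0, 0, 0], "jaw": 1}, {"linear": [0, 0, 0.15], "rot": [0, 0, 0], "jaw": 1}, {"linear": [0, 0, 0.1], "rot": [0, 0, 0], "jaw": 1}, {"linear": [0, 0, 0.05], "rot": [0, 0, 0], "jaw": 1}, {"linear": [0, 0, 0.05], "rot": [0, 0, 0], "jaw": 1}, {"linear": [0, 0, 0.05], "rot": [0, 0, 0], "jaw": 1}, {"linear": [0, 0, 0], "rot": [0, 0, 0], "jaw": 1}, {"linear": [0, 0, 0], "rot": [0, 0, 0], "jaw": 1}]}}

```text
t: 20.95
position: [0.4559, 0.1826, 0.0446]
ee_rot: [1.948, 2.464, 0.0]
wrist_force: [0.4, -0.5, -1.4]
finger_gap: 0.13
gripper_force: 50.0
```

Run:
```python
from h import *
settled();o=get_obs();print(o['t'],o['position'],o['wrist_force'])
plan([.4561,.1820,.0423],R.from_rotvec([1.949,2.462,.002]).as_matrix())
```

```text
21.0 [0.45591009 0.18260517 0.04459463] [-0.21217541 -0.47677094 -0.44856206]
rot units [-0.01 -0.    0.01] | shift in final axes [-0.013  0.001  0.046] | in present axes [-0.013  0.001  0.046]
```

>>> {"name": "move_arm", "arguments": {"commands": [{"linear": [-0.012, 0, 0.015], "rot": [0, 0, 0], "jaw": 1}, {"linear": [0, 0, 0.015], "rot": [0, 0, 0], "jaw": 1}, {"linear": [0, 0, 0.012], "rot": [0, 0, 0], "jaw": 1}, {"linear": [0, 0, 0], "rot": [0, 0, 0], "jaw": 1}, {"linear": [0, 0, 0], "rot": [0, 0, 0], "jaw": 1}, {"linear": [0, 0, 0], "rot": [0, 0, 0], "jaw": 1}], "grip_force": 15}}

```text
t: 21.6
position: [0.456, 0.182, 0.0423]
ee_rot: [1.948, 2.464, 0.0]
wrist_force: [0.6, -0.2, -0.5]
finger_gap: 0.142
gripper_force: 15.0
```

>>> {"name": "move_arm", "arguments": {"commands": [{"linear": [0, 0, 0], "rot": [0, 0, 0], "jaw": 0.6}, {"linear": [0, 0, 0], "rot": [0, 0, 0], "jaw": 0.5}, {"linear": [0, 0, 0], "rot": [0, 0, 0], "jaw": 0.4}, {"linear": [0, 0, 0], "rot": [0, 0, 0], "jaw": 0}, {"linear": [0, 0, 0], "rot": [0, 0, 0], "jaw": 0}, {"linear": [0, 0, 0], "rot": [0, 0, 0], "jaw": 0}, {"linear": [0, 0, 0], "rot": [0, 0, 0], "jaw": 0}, {"linear": [0, 0, 0], "rot": [0, 0, 0], "jaw": 0}]}}

```text
t: 22.4
position: [0.4558, 0.182, 0.0423]
ee_rot: [1.948, 2.465, 0.0]
wrist_force: [-1.3, -0.1, 0.1]
finger_gap: 0.499
gripper_force: 0.0
```

>>> {"name": "move_arm", "arguments": {"commands": [{"linear": [0, 0, -0.2], "rot": [0, 0, 0], "jaw": 0}, {"linear": [0, 0, -0.5], "rot": [0, 0, 0], "jaw": 0}, {"linear": [0, 0, -0.8], "rot": [0, 0, 0], "jaw": 0}, {"linear": [0, 0, -0.8], "rot": [0, 0, 0], "jaw": 0}, {"linear": [0, 0, -0.6], "rot": [0, 0, 0], "jaw": 0}, {"linear": [0, 0, -0.2], "rot": [0, 0, 0], "jaw": -1}, {"linear": [0, 0, 0], "rot": [0, 0, 0], "jaw": -1}, {"linear": [0, 0, 0], "rot": [0, 0, 0], "jaw": -1}, {"linear": [0, 0, 0], "rot": [0, 0, 0], "jaw": -1}, {"linear": [0, 0, 0], "rot": [0, 0, 0], "jaw": -1}]}}

```text
t: 23.4
position: [0.4549, 0.1818, 0.1954]
ee_rot: [-1.947, -2.463, 0.004]
wrist_force: [-0.6, 0.8, 0.7]
finger_gap: 0.891
gripper_force: 0.0
```

Run:
```python
from h import *
w=settled();o=get_obs();print(o['t'],o['position'],o['finger_gap'])
P=cloud(w)
for r in (100,120,140,160,180,200,220,240):
    q=P[r,200:310];k=np.where((q[:,2]>.034)&(q[:,2]<.1))[0]
    if len(k): print(r,200+k.min(),200+k.max(),q[k].mean(0).round(4),q[k,2].max().round(3))
t=cam('top')
hsv=cv2.cvtColor(t['frame'],cv2.COLOR_BGR2HSV)
m=((hsv[...,0]<12)&(hsv[...,1]>130)&(hsv[...,2]>140)).astype(np.uint8)
a=pickle.load(open('scene.pkl','rb'))
for k in cv2.findContours(m[160:200,303:335],0,2)[0]:
    if cv2.contourArea(k)>40:
        (x,y),rr=cv2.minEnclosingCircle(k);print(x+303,y+160,rr,onplane(t,[x+303,y+160],.04).round(4))
```

```text
23.7 [0.45579472 0.18197984 0.19704634] 0.9978131784436
100 237 262 [0.439  0.2532 0.0555] 0.058
120 224 275 [0.443  0.2364 0.05  ] 0.06
140 236 263 [0.4469 0.2197 0.0561] 0.059
160 236 263 [0.451  0.2023 0.0557] 0.059
180 242 256 [0.4551 0.1834 0.0509] 0.054
200 242 256 [0.4595 0.1648 0.0509] 0.053
220 242 256 [0.464  0.1454 0.0504] 0.053
240 242 255 [0.4682 0.1255 0.0507] 0.053
316.1666669845581 178.1666660308838 11.607089042663574 [[ 0.5506 -0.2074  0.04  ]]
```

```bash
python3 -c "
from bench import *
print(close_job())"
```

```text
the job is handed in; nothing more can be done
None
```

The job is handed in: the bung is standing in the orange cup, which is still in place, and the muddler is back in its rest as it lay; pushing force read at most about 9 N, and the clock about 24 s.

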